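Sort three look-alike modules by weight into the weigh slots

TASK

Three modules on the inspection bench look alike, but one is empty, one half loaded and one full: feel which is which by lifting them. Stand them on their long edge in the slots: the full one in the single weigh cradle, the half loaded one in the sprung slot of the twin rack (both platforms go fully down), the empty one in the rack's plain slot. Set them down, do not drop them, let go, and leave the microscope, bottle, mouse, tray and screwdriver alone.

Things in the scene. Friction and masses are not known exactly. Their poses are not given: they have to be found in the camera images.
- module_a: one of three look-alike closed aluminium modules with black end caps, 120 x 36 x 90 mm (x length, y thickness, z height), standing on a long edge; origin at the centre of its underside. One is empty (0.20 to 0.24 kg), one half loaded (0.37 to 0.43 kg), one full (0.58 to 0.67 kg); which is which is unseen and changes with every start. Centre of mass at its middle; grasp across the 36 mm
- module_b: one of three look-alike closed aluminium modules with black end caps, 120 x 36 x 90 mm (x length, y thickness, z height), standing on a long edge; origin at the centre of its underside. One is empty (0.20 to 0.24 kg), one half loaded (0.37 to 0.43 kg), one full (0.58 to 0.67 kg); which is which is unseen and changes with every start. Centre of mass at its middle; grasp across the 36 mm
- module_c: one of three look-alike closed aluminium modules with black end caps, 120 x 36 x 90 mm (x length, y thickness, z height), standing on a long edge; origin at the centre of its underside. One is empty (0.20 to 0.24 kg), one half loaded (0.37 to 0.43 kg), one full (0.58 to 0.67 kg); which is which is unseen and changes with every start. Centre of mass at its middle; grasp across the 36 mm
- rack: fixed grey twin rack, 142 x 126 mm: two parallel slots 72 mm apart (centre to centre), a low plain one and a taller one with a bright sprung platform; origin at the centre of its underside, x along the slots
- plain_slot (a point): centre of the black floor of the rack's low plain slot (on the rack's -y side), 12 mm above the bench; x along the slot; inner size 130 x 42 mm (x, y), walls 6 mm thick, flaring outward over the top 8 mm, rim 42 mm above the bench
- soft_slot (a point): centre of the rack's taller sprung slot (+y side), where its platform's top lies when fully down, 27 mm above the bench (35 mm when up); x along the slot; inner size 130 x 42 mm (x, y), walls 6 mm thick, flaring outward over the top 8 mm, rim 65 mm above the bench
- soft_platform (a joint): how far the platform of the rack's sprung slot has sunk: 0 = up, 0.008 m = fully down. It stays up under the empty module and goes fully down under the half loaded or the full one
- cradle: fixed weigh cradle: a single grey slot on a dark steel base 156 x 84 mm, with a bright sprung platform as its floor; origin at the centre of its underside, x along the slot
- cradle_slot (a point): centre of the cradle's slot, where its platform's top lies when fully down, 27 mm above the bench (35 mm when up); x along the slot; inner size 130 x 42 mm (x, y), walls 6 mm thick, flaring outward over the top 8 mm, rim 65 mm above the bench
- stiff_platform (a joint): how far the single cradle's platform has sunk: 0 = up, 0.008 m = fully down. It goes down only under the full module
- microscope: fixed camera microscope on a stand: base 100 x 120 mm reaching from x = -30 to +70 mm, column at x = +40 mm to 268 mm height, a black 54 mm wide lens barrel at x = -35 mm between 165 and 275 mm height; origin on the bench
- flask: bystander: closed bottle with a red cap, 48 mm diameter, 145 mm high; origin at the centre of its underside
- mouse: bystander: black computer mouse, 58 x 95 x 32 mm; origin at the centre of its underside
- tray: bystander: white two-compartment parts tray, 90 x 140 x 40 mm; origin at the centre of its underside
- driver: bystander: screwdriver, 190 mm long along its x, lying on the bench
Mind the look-alikes: they are no part of the job. Leave any yellow look-alike of the module_a alone.

How it is judged:
By the outcome, as a careful person would: the job done as asked, in the order asked, and still so for the second after the job is handed in, with the robot touching nothing.
It also fails if it takes over 72 s, if anything falls off the work surface, if the arm or the gripper's body presses on something with over 40 N, if the wrist force passes 120 N, or if a joint passes its speed limit or range.

ROBOT

A 6-joint arm with a two-finger parallel gripper is mounted at the origin on the work surface. World frame = base frame: x ahead of the robot, y to its left, z up, the work surface at z = 0. Lengths are in m, angles in degrees, forces in N, time in s.
With the tool pointing down it reaches from about 0.275 to 0.875 m from the base axis. Payload 12.5 kg.
Tool frame: the origin (TCP) lies between the finger pads; the fingertips stand 22 mm ahead of it and the grasp point (between the pads) lies 3 mm ahead of it; z points along the fingers, y is the line along which they close (so a half turn about z gives the same grasp; the last joint's range is limited). The gripper opens to 85 mm and grips with 20 to 120 N. Pads are 22 mm wide; open, the fingers measure 114 mm over their backs; the gripper's body (76 mm by 85 mm) begins 54 mm behind the grasp point. The pads swing forward as they close: fully open they stand 13 mm farther back than shut.
Start: joints at [70.153, 20.094, 94.641, -0, 65.266, -4.847], TCP at [0.142, 0.531, 0.253] pointing down, gripper open.
Joint ranges: [-157.81, 157.81], [-45, 120.19], [0.68, 151.7], [-89.99, 269.99], [4.06, 180], [-164.3, 164.3]. Speed limits (degrees/s): [127.2, 127.2, 159.86, 180, 180, 180].

INTERFACE

Orientations are given as a 3x3 rotation matrix whose columns are the frame's x, y, z axes.
In Python, from bench import state, read_camera, camera_model, ticket gives the robot as it stands. The module is installed in compiled form; this text tells all that it offers.
- The arm moves only by the tool jog_arm, never from a script. Its argument "deltas" is a list of rows, each an object of numbers: "fingers": the finger opening in cm, from 0 to 8.54; "dx", "dy", "dz": the shift along the tool's x, y, z in cm; "wx", "wy", "wz": the turn, a rotation vector about the tool's x, y, z in rad. A call has exactly 8 rows; each row shifts and turns the commanded pose from where the row before left it, along the tool's axes as they then stand; what a row does not reach is not made up. A row lasts 1/10 s, in which the tool goes at most 50 mm and 8.59 degrees, less where a joint would pass 70% of its speed; a pose out of reach is approached as far as the arm can. A call is refused whole if a number of a shift passes 5 or a number of a turn 0.15, either way. A call with a gripper value outside its range is refused whole. The fingers move at their own pace and stop on an object; "newtons" is the grip in N (left out, the last holds). Time passes only in rows, so rows that do not move let the fingers close, or fill a call up. It gives the time, the measured TCP pose, the force, the opening and the grip force at its end, in the units of the state.
- state(): the state, without advancing time (a new reading comes with each control period).
- read_camera(name): name is "side" or "top"; returns (picture, depth): 400x640x3 uint8, red, green, blue; 400x640 float32, m along the optical axis (not along the pixel's ray), 0 where there is no reading.
- camera_model(name): a dict with "fx", "fy", "cx", "cy" (pixels), "view" (4x4, takes a point from world to camera coordinates). Camera axes: x right, y down, z forward; pixel columns grow to the right and rows downward; lengths in m; the calibration is good to about 2 mm. A picture is of the moment at which its call begins. camera_model takes no time and is no camera call.
- ticket.close_job(): hands the job in; it is judged then, once.
The state is a dict: "t": time; "joints": joint angles; "dq": joint speeds; "joint_efforts": joint torques, N m; "tool_pos": TCP position; "ee_rot": TCP orientation; "ft_force": force on the tool from outside, world axes, zero at the start; "ft_torque": the same for the moment, N m; "finger_gap": finger opening in m; "gripper_force": force on a finger pad.
Only numpy, scipy, OpenCV 4.12 (cv2) and the standard library are available. Lean on these libraries where they do the work, as an engineer would, in place of code of your own. Each camera call takes 0.05 s, during which the arm holds its last target. There are 200 camera calls.

## Working session

There is one attempt and no reset: what is moved stays moved. The work goes in short steps, Python scripts to look and compute and a tool call to move; the robot and the scene stay as the last step left them, time stands still between calls to the robot, and variables do not carry over. Pictures are saved under pics/ and viewed, at most 10 in all, crops included, and the job is handed in when it is done.

Besides the shell and the picture viewer there is one more tool, called after "Emit:" as name(argument=value, ...) on one line, values as JSON. jog_arm: Moves the arm, as the interface text tells. Its arguments: {"type":"object","properties":{"deltas":{"type":"array","items":{"type":"object","properties":{"fingers":{"type":"number"},"dx":{"type":"number"},"dy":{"type":"number"},"dz":{"type":"number"},"wx":{"type":"number"},"wy":{"type":"number"},"wz":{"type":"number"}}}},"newtons":{"type":"number"}},"required":["deltas"]}

```bash
mkdir -p pics; python3 - <<'E'
from bench import *
import cv2,numpy as np
s=state();print(s)
for n in("top","side"):
    p,d=read_camera(n);np.savez(f"{n}0.npz",p=p,d=d);cv2.imwrite(f"pics/{n}0.png",cv2.cvtColor(p,cv2.COLOR_RGB2BGR));m=camera_model(n);print(n,m)
E
```

```text
{'t': 0.0, 'joints': array([ 7.01527842e+01,  2.01243045e+01,  9.46740316e+01,  7.54081993e-04,
        6.52640621e+01, -4.84912200e+00]), 'dq': array([-0.00728317,  0.03121117, -0.02283239, -0.05167099, -0.04310655,
        0.04844731]), 'joint_efforts': array([ 6.27749214e-04, -5.06111777e+01, -2.91393793e+01, -4.37763924e-05,
        4.55875692e-03,  2.59598039e-05]), 'tool_pos': array([0.14222921, 0.53100707, 0.25277808]), 'ee_rot': array([[-9.65932990e-01,  2.58792028e-01, -3.80991616e-04],
       [ 2.58792288e-01,  9.65932457e-01, -1.02030683e-03],
       [ 1.03964894e-04, -1.08414572e-03, -9.99999407e-01]]), 'ft_force': array([0.01507738, 0.90925068, 0.43556526]), 'ft_torque': array([ 0.01514161,  0.0020079 , -0.02272241]), 'gripper_force': 0.0, 'finger_gap': 0.08501954597966309}
top {'fx': 405.1728425516864, 'fy': 405.1728425516864, 'cx': 321.5760893887245, 'cy': 200.6959863150625, 'view': array([[-0.02309928, -0.99954837,  0.01922204,  0.00864977],
       [-0.98411957,  0.01934948, -0.17644908,  0.51563292],
       [ 0.17599745, -0.02299264, -0.98412206,  1.04428842],
       [ 0.        ,  0.        ,  0.        ,  1.        ]])}
side {'fx': 430.11860899669176, 'fy': 430.11860899669176, 'cx': 323.9622454897763, 'cy': 196.98197458042134, 'view': array([[ 0.8186267 , -0.57430576, -0.00481862, -0.41599918],
       [-0.29929145, -0.4194251 , -0.85703396,  0.2026415 ],
       [ 0.49017849,  0.70303305, -0.51523739,  0.76664181],
       [ 0.        ,  0.        ,  0.        ,  1.        ]])}
```

View pics/top0.png

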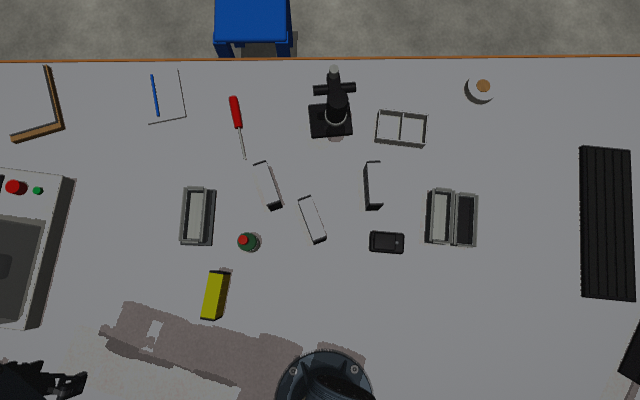

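View pics/side0.png

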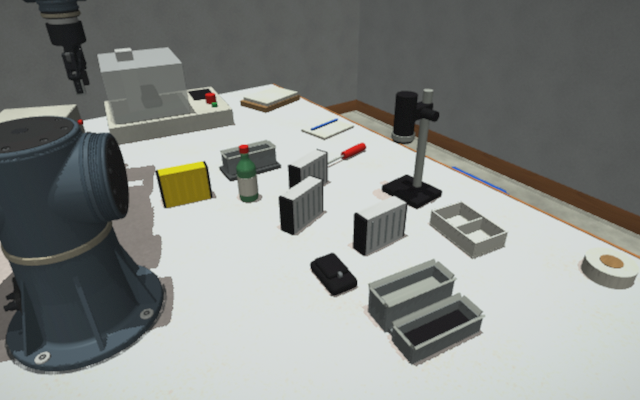

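The top view shows the three grey modules at px (268,185), (312,220) and (373,186). The yellow look-alike is at (215,295), to be left alone. The single cradle is at (198,215). The twin rack is at (452,218), with its bright sprung slot on the left (+y) and its black plain slot on the right. I'll measure these from depth and enlarge a crop to confirm.

```bash
cat > h.py <<'E'
import cv2,numpy as np
from bench import camera_model
def world(n,d):
    m=camera_model(n);v,u=np.mgrid[:400,:640];c=np.stack([(u-m['cx'])/m['fx']*d,(v-m['cy'])/m['fy']*d,d],-1)
    V=m['view'];return (c-V[:3,3])@V[:3,:3]
def rects(n,d,lo,hi,box):
    w=world(n,d);k=(d>0)&(w[...,2]>lo)&(w[...,2]<hi)&(w[...,0]>box[0])&(w[...,0]<box[1])&(w[...,1]>box[2])&(w[...,1]<box[3])
    N,l,st,ce=cv2.connectedComponentsWithStats(k.astype(np.uint8))
    for i in range(1,N):
        if st[i,4]<40: continue
        q=w[l==i];(c,s,a)=cv2.minAreaRect((q[:,:2]*1000).astype(np.float32))
        b=cv2.boxPoints((c,s,a));e=b[1]-b[0];f=b[2]-b[1];e=e if np.hypot(*e)>np.hypot(*f) else f
        print(n,"px",ce[i].round(),"c",np.round(c,1),"size",np.round(s,1),"yaw",round(np.degrees(np.arctan2(e[1],e[0]))%180,2),"z",np.median(q[:,2]).round(4),"mean",q[:,:2].mean(0).round(4),st[i,4])
E
python3 - <<'E'
from h import *
T=np.load("top0.npz");S=np.load("side0.npz")
for nm,lo,hi in(("mod",.082,.1),("rim65",.057,.072),("rim42",.036,.048)):
    print(nm)
    rects("top",T['d'],lo,hi,(.25,.8,-.5,.5))
    if nm=="mod": rects("side",S['d'],lo,hi,(.25,.8,-.5,.5))
c=cv2.resize(T['p'][140:335,170:490],(800,488),interpolation=cv2.INTER_CUBIC);cv2.imwrite("pics/crop.png",c[...,::-1])
E
```

```text
mod
top px [266. 183.] c [558.7 141.9] size [120.3  36. ] yaw 18.6 z 0.0901 mean [0.5577 0.1416] 634
top px [375. 183.] c [ 553.9 -141.1] size [120.5  37. ] yaw 1.46 z 0.0893 mean [ 0.552  -0.1407] 639
top px [312. 218.] c [463.9  25. ] size [119.7  36. ] yaw 19.68 z 0.0898 mean [0.4631 0.0249] 658
top px [248. 242.] c [407.6 191.2] size [44.4 45.8] yaw 136.22 z 0.0943 mean [0.4055 0.1871] 126
top px [213. 288.] c [292.4 272.8] size [36.9 89.7] yaw 169.88 z 0.0901 mean [0.2929 0.2721] 561
side px [307. 159.] c [555.3 140. ] size [122.   38.9] yaw 18.32 z 0.0898 mean [0.5509 0.1355] 404
side px [419. 160.] c [772.8 -35.3] size [11.4 21.5] yaw 125.94 z 0.0914 mean [ 0.7719 -0.0364] 56
side px [188. 167.] c [290.6 271.1] size [41.  87.6] yaw 169.32 z 0.0897 mean [0.2905 0.2661] 329
side px [245. 168.] c [402.5 179.9] size [29.2 46.2] yaw 159.46 z 0.092 mean [0.3998 0.1765] 154
side px [300. 189.] c [461.4  23.6] size [122.2  39.7] yaw 18.54 z 0.0898 mean [0.4566 0.0184] 568
side px [380. 209.] c [ 551.2 -142.2] size [120.5  39.2] yaw 1.42 z 0.0899 mean [ 0.5471 -0.1457] 708
rim65
top px
[... 397 characters left out ...]
] 63
top px [188. 218.] c [486.9 349.5] size [ 21.4 127.7] yaw 177.56 z 0.0404 mean [0.4764 0.3558] 99
top px [430. 210.] c [ 484.3 -294.9] size [  3.  114.1] yaw 171.99 z 0.0412 mean [ 0.4841 -0.2949] 50
top px [467. 216.] c [ 460.6 -391.9] size [ 63.2 145. ] yaw 172.46 z 0.0397 mean [ 0.467  -0.3959] 314
top px [447. 218.] c [ 463.  -340.3] size [  2.9 120. ] yaw 172.35 z 0.0418 mean [ 0.4633 -0.3406] 61
top px [204. 225.] c [456.8 311.7] size [ 2.3 85.2] yaw 176.75 z 0.0411 mean [0.4567 0.3118] 40
top px [195. 219.] c [475.7 338.5] size [32.3 40.9] yaw 177.23 z 0.0373 mean [0.4749 0.3363] 63
top px [465. 245.] c [ 387.8 -382.1] size [39.2  8.4] yaw 88.69 z 0.0392 mean [ 0.3881 -0.3819] 40
```

View pics/crop.png

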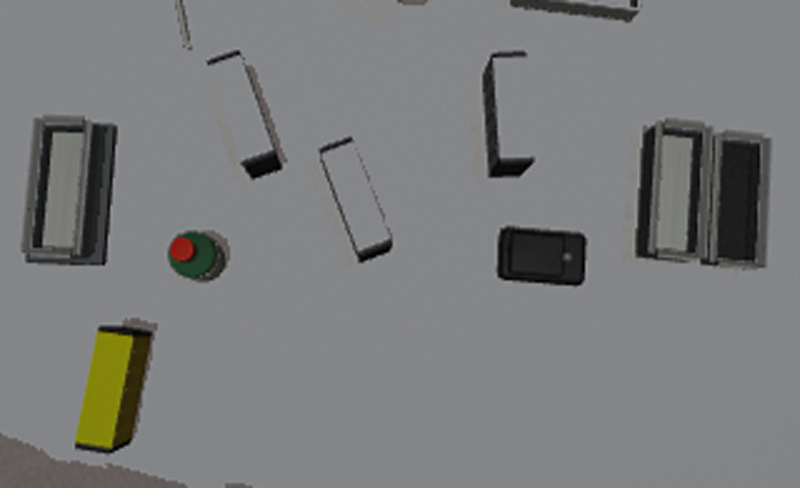

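The crop confirms three white-topped grey modules (A px 266,183; B 312,218; C 375,183). They measure 120 x 36 mm at 0.090 m, and the yellow one is excluded. Next is a motion planning helper.

```bash
cat > go.py <<'E'
import sys,numpy as np
from bench import state
# usage: go.py x y z heading_of_tool_y(deg)  -> turn first, then shift in turned tool axes (cm)
x,y,z,h=map(float,sys.argv[1:5]);s=state();R=s['ee_rot'];p=s['tool_pos']
h0=np.degrees(np.arctan2(R[1,1],R[0,1]));dh=(h-h0+90)%180-90
hh=np.radians(h0+dh);ty=np.array([np.cos(hh),np.sin(hh)]);tx=np.array([np.sin(-hh+0)*-1*-1,np.cos(hh)]) ; tx=-np.array([ty[1],-ty[0]])
d=np.array([x,y])-p[:2]
print("t",round(s['t'],2),"pos",p.round(4),"h0",round(h0,2),"tilt",R[:2,2].round(4),"J",s['joints'].round(1))
print("wz total",round(-np.radians(dh),4),"dx",round(100*d@tx,2),"dy",round(100*d@ty,2),"dz",round(100*(p[2]-z),2),"gap",round(s['finger_gap'],4),"F",s['ft_force'].round(2),"T",s['ft_torque'].round(2),"grip",round(s['gripper_force'],1))
E
python3 go.py .558 .1415 .13 108.5; python3 - <<'E'
from h import *
T=np.load("top0.npz")['d'];w=world("top",T)
for lo,hi in((.15,.28),):rects("top",T,lo,hi,(.3,.9,-.3,.3))
E
```

```text
t 0.1 pos [0.1422 0.531  0.2528] h0 75.0 tilt [-0.0004 -0.0011] J [70.2 20.1 94.7 -0.  65.3 -4.8]
wz total -0.5847 dx -27.07 dy -50.13 dz 12.28 gap 0.0856 F [-0.4  -0.06 -0.53] T [ 0.03 -0.   -0.01] grip 0.0
top px [335.  96.] c [736.2 -29.4] size [99.6 99.9] yaw 148.12 z 0.24 mean [ 0.7242 -0.0337] 1310
```

Emit:
jog_arm(deltas=[{"wz": -0.117,"fingers": 7.5},{"wz": -0.117},{"wz": -0.117},{"wz": -0.117},{"wz": -0.117},{"dx": -2.08,"dy": -3.86},{"dx": -2.08,"dy": -3.86},{"dx": -2.08,"dy": -3.86}], newtons=50)

```text
schema error: expected keys fingers, dx, dy, dz, wx, wy, wz
```

Emit:
jog_arm(deltas=[{"dx": -2.08,"dy": -3.86},{"dx": -2.08,"dy": -3.86},{"dx": -2.08,"dy": -3.86},{"dx": -2.08,"dy": -3.86},{"dx": -2.08,"dy": -3.86},{"dx": -2.08,"dy": -3.86},{"dx": -2.08,"dy": -3.86},{"dx": -2.08,"dy": -3.86}])

```text
schema error: expected keys fingers, dx, dy, dz, wx, wy, wz
```

Emit:
jog_arm(deltas=[{"dx": -2.08,"dy": -3.86},{"dx": -2.08,"dy": -3.86},{"dz": 3},{"dz": 3},{"dz": 3},{"dz": 3.2},{},{}])

```text
schema error: expected keys fingers, dx, dy, dz, wx, wy, wz
```

```bash
python3 go.py .558 .1415 .079 108.5
```

```text
t 0.1 pos [0.1422 0.531  0.2528] h0 75.0 tilt [-0.0004 -0.0011] J [70.2 20.1 94.7 -0.  65.3 -4.8]
wz total -0.5847 dx -27.07 dy -50.13 dz 17.38 gap 0.0856 F [-0.4  -0.06 -0.53] T [ 0.03 -0.   -0.01] grip 0.0
```

Emit:
jog_arm(deltas=[{"fingers": 7.5,"dx": 0,"dy": 0,"dz": 0,"wx": 0,"wy": 0,"wz": -0.117},{"fingers": 7.5,"dx": 0,"dy": 0,"dz": 0,"wx": 0,"wy": 0,"wz": -0.117},{"fingers": 7.5,"dx": 0,"dy": 0,"dz": 0,"wx": 0,"wy": 0,"wz": -0.117},{"fingers": 7.5,"dx": 0,"dy": 0,"dz": 0,"wx": 0,"wy": 0,"wz": -0.117},{"fingers": 7.5,"dx": 0,"dy": 0,"dz": 0,"wx": 0,"wy": 0,"wz": -0.117},{"fingers": 7.5,"dx": -2.08,"dy": -3.86,"dz": 0,"wx": 0,"wy": 0,"wz": 0},{"fingers": 7.5,"dx": -2.08,"dy": -3.86,"dz": 0,"wx": 0,"wy": 0,"wz": 0},{"fingers": 7.5,"dx": -2.08,"dy": -3.86,"dz": 0,"wx": 0,"wy": 0,"wz": 0}], newtons=50)

```text
t: 0.9
tool_pos: [0.2389, 0.44, 0.253]
ee_rot: [[-0.948, -0.319, -0.0], [-0.319, 0.948, -0.001], [0.0, -0.0, -1.0]]
ft_force: [-0.1, 0.4, -0.3]
finger_gap: 0.075
gripper_force: 0.0
```

Emit:
jog_arm(deltas=[{"fingers": 7.5,"dx": -2.08,"dy": -3.86,"dz": 0,"wx": 0,"wy": 0,"wz": 0},{"fingers": 7.5,"dx": -2.08,"dy": -3.86,"dz": 0,"wx": 0,"wy": 0,"wz": 0},{"fingers": 7.5,"dx": -2.08,"dy": -3.86,"dz": 0,"wx": 0,"wy": 0,"wz": 0},{"fingers": 7.5,"dx": -2.08,"dy": -3.86,"dz": 0,"wx": 0,"wy": 0,"wz": 0},{"fingers": 7.5,"dx": -2.08,"dy": -3.86,"dz": 0,"wx": 0,"wy": 0,"wz": 0},{"fingers": 7.5,"dx": -2.08,"dy": -3.86,"dz": 0,"wx": 0,"wy": 0,"wz": 0},{"fingers": 7.5,"dx": -2.08,"dy": -3.86,"dz": 0,"wx": 0,"wy": 0,"wz": 0},{"fingers": 7.5,"dx": -2.08,"dy": -3.86,"dz": 0,"wx": 0,"wy": 0,"wz": 0}])

```text
t: 1.7
tool_pos: [0.4951, 0.1997, 0.2531]
ee_rot: [[-0.948, -0.317, -0.0], [-0.317, 0.948, -0.0], [0.0, 0.0, -1.0]]
ft_force: [-0.1, 0.9, 0.1]
finger_gap: 0.0749
gripper_force: 0.0
```

Emit:
jog_arm(deltas=[{"fingers": 7.5,"dx": -2.08,"dy": -3.86,"dz": 0,"wx": 0,"wy": 0,"wz": 0},{"fingers": 7.5,"dx": -2.08,"dy": -3.86,"dz": 0,"wx": 0,"wy": 0,"wz": 0},{"fingers": 7.5,"dx": 0,"dy": 0,"dz": 3,"wx": 0,"wy": 0,"wz": 0},{"fingers": 7.5,"dx": 0,"dy": 0,"dz": 3,"wx": 0,"wy": 0,"wz": 0},{"fingers": 7.5,"dx": 0,"dy": 0,"dz": 3,"wx": 0,"wy": 0,"wz": 0},{"fingers": 7.5,"dx": 0,"dy": 0,"dz": 3,"wx": 0,"wy": 0,"wz": 0},{"fingers": 7.5,"dx": 0,"dy": 0,"dz": 0,"wx": 0,"wy": 0,"wz": 0},{"fingers": 7.5,"dx": 0,"dy": 0,"dz": 0,"wx": 0,"wy": 0,"wz": 0}])

```text
t: 2.5
tool_pos: [0.5582, 0.1413, 0.1337]
ee_rot: [[-0.948, -0.318, -0.001], [-0.318, 0.948, -0.0], [0.001, 0.0, -1.0]]
ft_force: [-0.0, -0.3, 0.4]
finger_gap: 0.0753
gripper_force: 0.0
```

```bash
python3 go.py .558 .1415 .079 108.5
```

```text
t 2.5 pos [0.5582 0.1413 0.1337] h0 108.52 tilt [-0.0005 -0.0001] J [  9.6  31.1  96.4  -0.   52.5 -98.9]
wz total 0.0003 dx 0.01 dy 0.02 dz 5.47 gap 0.0753 F [-0.02 -0.3   0.41] T [0.03 0.01 0.01] grip 0.0
```

Emit:
jog_arm(deltas=[{"fingers": 7.5,"dx": 0,"dy": 0,"dz": 3,"wx": 0,"wy": 0,"wz": 0},{"fingers": 7.5,"dx": 0,"dy": 0,"dz": 2.45,"wx": 0,"wy": 0,"wz": 0},{"fingers": 7.5,"dx": 0,"dy": 0,"dz": 0,"wx": 0,"wy": 0,"wz": 0},{"fingers": 3,"dx": 0,"dy": 0,"dz": 0,"wx": 0,"wy": 0,"wz": 0},{"fingers": 3,"dx": 0,"dy": 0,"dz": 0,"wx": 0,"wy": 0,"wz": 0},{"fingers": 3,"dx": 0,"dy": 0,"dz": 0,"wx": 0,"wy": 0,"wz": 0},{"fingers": 3,"dx": 0,"dy": 0,"dz": 0,"wx": 0,"wy": 0,"wz": 0},{"fingers": 3,"dx": 0,"dy": 0,"dz": 0,"wx": 0,"wy": 0,"wz": 0}], newtons=50)

```text
t: 3.3
tool_pos: [0.5591, 0.1413, 0.0807]
ee_rot: [[-0.948, -0.318, 0.003], [-0.318, 0.948, 0.0], [-0.003, -0.001, -1.0]]
ft_force: [-1.4, -2.0, 6.7]
finger_gap: 0.0353
gripper_force: 49.6
```

Emit:
jog_arm(deltas=[{"fingers": 3,"dx": 0,"dy": 0,"dz": -1,"wx": 0,"wy": 0,"wz": 0},{"fingers": 3,"dx": 0,"dy": 0,"dz": -2,"wx": 0,"wy": 0,"wz": 0},{"fingers": 3,"dx": 0,"dy": 0,"dz": -3,"wx": 0,"wy": 0,"wz": 0},{"fingers": 3,"dx": 0,"dy": 0,"dz": -4,"wx": 0,"wy": 0,"wz": 0},{"fingers": 3,"dx": 0,"dy": 0,"dz": -4,"wx": 0,"wy": 0,"wz": 0},{"fingers": 3,"dx": 0,"dy": 0,"dz": -3,"wx": 0,"wy": 0,"wz": 0},{"fingers": 3,"dx": 0,"dy": 0,"dz": 0,"wx": 0,"wy": 0,"wz": 0},{"fingers": 3,"dx": 0,"dy": 0,"dz": 0,"wx": 0,"wy": 0,"wz": 0}])

```text
t: 4.1
tool_pos: [0.5575, 0.1412, 0.2484]
ee_rot: [[-0.948, -0.318, -0.0], [-0.318, 0.948, -0.0], [0.0, 0.0, -1.0]]
ft_force: [-0.4, 0.1, -6.9]
finger_gap: 0.0348
gripper_force: 54.3
```

```bash
python3 - <<'E'
from bench import *
import numpy as np
F=[]
for i in range(8): read_camera("top");s=state();F.append(np.r_[s['ft_force'],s['gripper_force']])
print(np.mean(F,0).round(2),np.std(F,0).round(2))
E
for a in ".485 .337 .25 86.5" ".468 -.3205 .25 82.5" ".460 -.392 .25 82.5"; do python3 go.py $a;done
```

```text
[ 0.22 -0.12 -6.43 54.3 ] [0.4  0.51 0.54 0.01]
t 4.5 pos [0.5579 0.1413 0.2481] h0 108.52 tilt [-0.0011 -0.0002] J [  9.6  23.1  91.    0.   66.  -98.9]
wz total 0.3842 dx 8.47 dy 19.09 dz -0.19 gap 0.0351 F [-0.21  0.54 -6.56] T [ 0.02 -0.01  0.05] grip 54.3
t 4.5 pos [0.5579 0.1413 0.2481] h0 108.52 tilt [-0.0011 -0.0002] J [  9.6  23.1  91.    0.   66.  -98.9]
wz total 0.4541 dx 2.89 dy -46.96 dz -0.19 gap 0.0351 F [-0.21  0.54 -6.56] T [ 0.02 -0.01  0.05] grip 54.3
t 4.5 pos [0.5579 0.1413 0.2481] h0 108.52 tilt [-0.0011 -0.0002] J [  9.6  23.1  91.    0.   66.  -98.9]
wz total 0.4541 dx 2.75 dy -54.15 dz -0.19 gap 0.0351 F [-0.21  0.54 -6.56] T [ 0.02 -0.01  0.05] grip 54.3
```

6.43 N is about 0.655 kg, so this is the full module and goes to the cradle.

Emit:
jog_arm(deltas=[{"fingers": 3,"dx": 0,"dy": 0,"dz": 0,"wx": 0,"wy": 0,"wz": 0.096},{"fingers": 3,"dx": 0,"dy": 0,"dz": 0,"wx": 0,"wy": 0,"wz": 0.096},{"fingers": 3,"dx": 0,"dy": 0,"dz": 0,"wx": 0,"wy": 0,"wz": 0.096},{"fingers": 3,"dx": 0,"dy": 0,"dz": 0,"wx": 0,"wy": 0,"wz": 0.096},{"fingers": 3,"dx": 0.81,"dy": 1.83,"dz": 0,"wx": 0,"wy": 0,"wz": 0},{"fingers": 3,"dx": 1.6,"dy": 3.6,"dz": 0,"wx": 0,"wy": 0,"wz": 0},{"fingers": 3,"dx": 1.6,"dy": 3.6,"dz": 0,"wx": 0,"wy": 0,"wz": 0},{"fingers": 3,"dx": 1.6,"dy": 3.6,"dz": 0,"wx": 0,"wy": 0,"wz": 0}])

```text
t: 5.3
tool_pos: [0.5092, 0.272, 0.2486]
ee_rot: [[-0.998, 0.061, -0.0], [0.061, 0.998, -0.0], [0.0, -0.0, -1.0]]
ft_force: [0.4, 0.9, -5.7]
finger_gap: 0.0353
gripper_force: 54.3
```

Emit:
jog_arm(deltas=[{"fingers": 3,"dx": 1.6,"dy": 3.6,"dz": 0,"wx": 0,"wy": 0,"wz": 0},{"fingers": 3,"dx": 1.26,"dy": 2.86,"dz": 0,"wx": 0,"wy": 0,"wz": 0},{"fingers": 3,"dx": 0,"dy": 0,"dz": 2,"wx": 0,"wy": 0,"wz": 0},{"fingers": 3,"dx": 0,"dy": 0,"dz": 3,"wx": 0,"wy": 0,"wz": 0},{"fingers": 3,"dx": 0,"dy": 0,"dz": 2.5,"wx": 0,"wy": 0,"wz": 0},{"fingers": 3,"dx": 0,"dy": 0,"dz": 1,"wx": 0,"wy": 0,"wz": 0},{"fingers": 3,"dx": 0,"dy": 0,"dz": 0,"wx": 0,"wy": 0,"wz": 0},{"fingers": 3,"dx": 0,"dy": 0,"dz": 0,"wx": 0,"wy": 0,"wz": 0}])

```text
t: 6.1
tool_pos: [0.4857, 0.3373, 0.1648]
ee_rot: [[-0.998, 0.061, 0.001], [0.061, 0.998, 0.001], [-0.001, 0.001, -1.0]]
ft_force: [0.6, 1.0, -4.2]
finger_gap: 0.0354
gripper_force: 54.3
```

```bash
python3 go.py .485 .337 .108 86.5; python3 - <<'E'
from h import *
from bench import *
for n in("top","side"):
    p,d=read_camera(n);np.savez(n+"1.npz",p=p,d=d)
    cv2.imwrite(f"pics/{n}1.png",cv2.resize((p[130:280,120:320] if n=="top" else p[60:210,170:370]),(800,600))[...,::-1])
    rects(n,d,.155,.182,(.4,.6,.25,.45));rects(n,d,.058,.07,(.35,.6,.25,.45))
E
```

```text
t 6.1 pos [0.4857 0.3373 0.1648] h0 86.51 tilt [0.0012 0.0007] J [ 30.3  30.1  92.9   0.   56.9 -56.2]
wz total 0.0001 dx 0.07 dy -0.03 dz 5.68 gap 0.0354 F [ 0.58  0.95 -4.21] T [ 0.05 -0.02  0.01] grip 54.3
top px [185. 189.] c [524.8 327.1] size [40.5 21.9] yaw 0.7 z 0.1739 mean [0.528  0.3239] 135
top px [201. 214.] c [484.6 322.2] size [ 34.  148.8] yaw 177.65 z 0.0631 mean [0.4831 0.3149] 207
side px [243. 114.] c [480.7 331.9] size [ 60.  122.3] yaw 166.45 z 0.1705 mean [0.4754 0.3267] 511
side px [261. 146.] c [514.2 334.6] size [65.1 83.9] yaw 174.97 z 0.062 mean [0.5213 0.331 ] 142
side px [229. 152.] c [434.8 337.1] size [63.6 54.6] yaw 85.26 z 0.0626 mean [0.4304 0.3429] 101
```

View pics/side1.png

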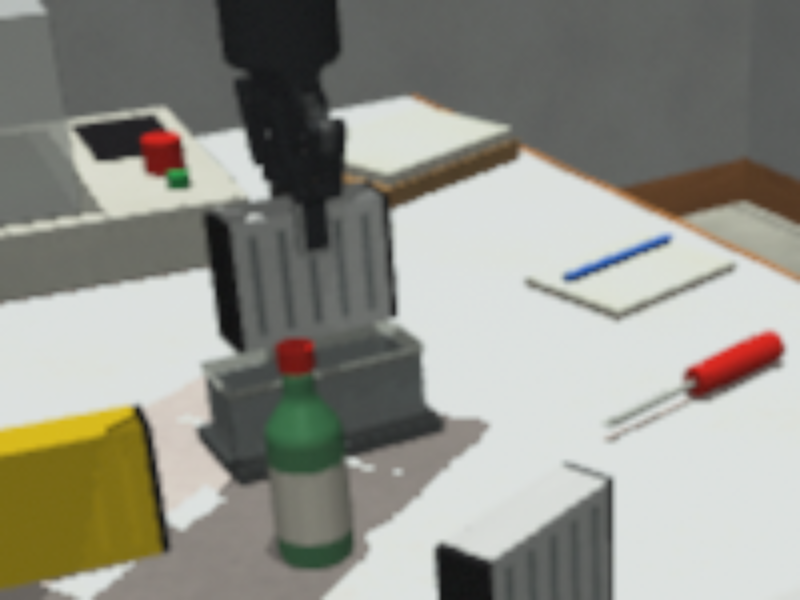

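The side view shows the module upright over the cradle (crop px ~300,270), lengthwise aligned and clear of the rim. Lowering slowly.

Emit:
jog_arm(deltas=[{"fingers": 3,"dx": 0,"dy": 0,"dz": 1,"wx": 0,"wy": 0,"wz": 0},{"fingers": 3,"dx": 0,"dy": 0,"dz": 0.5,"wx": 0,"wy": 0,"wz": 0},{"fingers": 3,"dx": 0,"dy": 0,"dz": 0.5,"wx": 0,"wy": 0,"wz": 0},{"fingers": 3,"dx": 0,"dy": 0,"dz": 0.5,"wx": 0,"wy": 0,"wz": 0},{"fingers": 3,"dx": 0,"dy": 0,"dz": 0.5,"wx": 0,"wy": 0,"wz": 0},{"fingers": 3,"dx": 0,"dy": 0,"dz": 0.5,"wx": 0,"wy": 0,"wz": 0},{"fingers": 3,"dx": 0,"dy": 0,"dz": 0,"wx": 0,"wy": 0,"wz": 0},{"fingers": 3,"dx": 0,"dy": 0,"dz": 0,"wx": 0,"wy": 0,"wz": 0}])

```text
t: 7.0
tool_pos: [0.4852, 0.337, 0.1288]
ee_rot: [[-0.998, 0.061, -0.0], [0.061, 0.998, -0.0], [0.0, -0.0, -1.0]]
ft_force: [-0.3, 0.2, -5.6]
finger_gap: 0.0353
gripper_force: 54.3
```

```bash
python3 go.py .485 .337 .108 86.5
```

```text
t 7.0 pos [0.4852 0.337  0.1288] h0 86.52 tilt [-0.0001 -0.0001] J [ 30.3  32.8  94.3  -0.   52.9 -56.2]
wz total 0.0004 dx 0.02 dy -0.0 dz 2.08 gap 0.0353 F [-0.28  0.2  -5.6 ] T [ 0.01  0.   -0.02] grip 54.3
```

Emit:
jog_arm(deltas=[{"fingers": 3,"dx": 0,"dy": 0,"dz": 0.5,"wx": 0,"wy": 0,"wz": 0},{"fingers": 3,"dx": 0,"dy": 0,"dz": 0.5,"wx": 0,"wy": 0,"wz": 0},{"fingers": 3,"dx": 0,"dy": 0,"dz": 0.3,"wx": 0,"wy": 0,"wz": 0},{"fingers": 3,"dx": 0,"dy": 0,"dz": 0.3,"wx": 0,"wy": 0,"wz": 0},{"fingers": 3,"dx": 0,"dy": 0,"dz": 0.2,"wx": 0,"wy": 0,"wz": 0},{"fingers": 3,"dx": 0,"dy": 0,"dz": 0.2,"wx": 0,"wy": 0,"wz": 0},{"fingers": 3,"dx": 0,"dy": 0,"dz": 0,"wx": 0,"wy": 0,"wz": 0},{"fingers": 3,"dx": 0,"dy": 0,"dz": 0,"wx": 0,"wy": 0,"wz": 0}])

```text
t: 7.8
tool_pos: [0.4851, 0.337, 0.1089]
ee_rot: [[-0.998, 0.061, -0.0], [0.061, 0.998, -0.0], [0.0, -0.0, -1.0]]
ft_force: [-3.4, -0.7, -0.3]
finger_gap: 0.0353
gripper_force: 55.0
```

```bash
python3 go.py .485 .337 .108 86.5;python3 go.py .4635 .0247 .25 109.2
```

```text
t 7.8 pos [0.4851 0.337  0.1089] h0 86.52 tilt [-0.0001 -0.0001] J [ 30.3  34.5  94.8   0.   50.7 -56.2]
wz total 0.0003 dx 0.01 dy 0.0 dz 0.09 gap 0.0353 F [-3.35 -0.71 -0.27] T [-0.22  0.48  0.02] grip 55.0
t 7.8 pos [0.4851 0.337  0.1089] h0 86.52 tilt [-0.0001 -0.0001] J [ 30.3  34.5  94.8   0.   50.7 -56.2]
wz total -0.3959 dx 12.31 dy -28.78 dz -14.11 gap 0.0353 F [-3.35 -0.71 -0.27] T [-0.22  0.48  0.02] grip 55.0
```

Emit:
jog_arm(deltas=[{"fingers": 3,"dx": 0,"dy": 0,"dz": 0.1,"wx": 0,"wy": 0,"wz": 0},{"fingers": 3,"dx": 0,"dy": 0,"dz": 0,"wx": 0,"wy": 0,"wz": 0},{"fingers": 3.7,"dx": 0,"dy": 0,"dz": 0,"wx": 0,"wy": 0,"wz": 0},{"fingers": 4.2,"dx": 0,"dy": 0,"dz": 0,"wx": 0,"wy": 0,"wz": 0},{"fingers": 4.8,"dx": 0,"dy": 0,"dz": 0,"wx": 0,"wy": 0,"wz": 0},{"fingers": 5,"dx": 0,"dy": 0,"dz": 0,"wx": 0,"wy": 0,"wz": 0},{"fingers": 5,"dx": 0,"dy": 0,"dz": 0,"wx": 0,"wy": 0,"wz": 0},{"fingers": 5,"dx": 0,"dy": 0,"dz": -1,"wx": 0,"wy": 0,"wz": 0}])

```text
t: 8.6
tool_pos: [0.4846, 0.3367, 0.1171]
ee_rot: [[-0.998, 0.061, -0.002], [0.061, 0.998, -0.001], [0.002, -0.001, -1.0]]
ft_force: [-0.3, 0.1, -0.8]
finger_gap: 0.0504
gripper_force: 0.0
```

Emit:
jog_arm(deltas=[{"fingers": 5,"dx": 0,"dy": 0,"dz": -3,"wx": 0,"wy": 0,"wz": 0},{"fingers": 5,"dx": 0,"dy": 0,"dz": -4,"wx": 0,"wy": 0,"wz": 0},{"fingers": 7,"dx": 0,"dy": 0,"dz": -4,"wx": 0,"wy": 0,"wz": -0.132},{"fingers": 7,"dx": 0,"dy": 0,"dz": -2,"wx": 0,"wy": 0,"wz": -0.132},{"fingers": 7,"dx": 0,"dy": 0,"dz": 0,"wx": 0,"wy": 0,"wz": -0.132},{"fingers": 7,"dx": 1.76,"dy": -4.11,"dz": 0,"wx": 0,"wy": 0,"wz": 0},{"fingers": 7,"dx": 1.76,"dy": -4.11,"dz": 0,"wx": 0,"wy": 0,"wz": 0},{"fingers": 7,"dx": 1.76,"dy": -4.11,"dz": 0,"wx": 0,"wy": 0,"wz": 0}])

```text
t: 9.4
tool_pos: [0.4754, 0.2019, 0.2485]
ee_rot: [[-0.944, -0.33, 0.001], [-0.33, 0.944, 0.0], [-0.001, -0.0, -1.0]]
ft_force: [0.6, 0.2, -0.7]
finger_gap: 0.0698
gripper_force: 0.0
```

Emit:
jog_arm(deltas=[{"fingers": 7,"dx": 1.76,"dy": -4.11,"dz": 0,"wx": 0,"wy": 0,"wz": 0},{"fingers": 7,"dx": 1.76,"dy": -4.11,"dz": 0,"wx": 0,"wy": 0,"wz": 0},{"fingers": 7,"dx": 1.76,"dy": -4.11,"dz": 0,"wx": 0,"wy": 0,"wz": 0},{"fingers": 7,"dx": 1.76,"dy": -4.11,"dz": 0,"wx": 0,"wy": 0,"wz": 0},{"fingers": 7,"dx": 0,"dy": 0,"dz": 4,"wx": 0,"wy": 0,"wz": 0},{"fingers": 7,"dx": 0,"dy": 0,"dz": 4,"wx": 0,"wy": 0,"wz": 0},{"fingers": 7,"dx": 0,"dy": 0,"dz": 3,"wx": 0,"wy": 0,"wz": 0},{"fingers": 7,"dx": 0,"dy": 0,"dz": 0,"wx": 0,"wy": 0,"wz": 0}])

```text
t: 10.2
tool_pos: [0.4617, 0.0247, 0.1356]
ee_rot: [[-0.944, -0.329, -0.005], [-0.329, 0.944, 0.0], [0.005, 0.002, -1.0]]
ft_force: [-0.4, -0.5, 0.8]
finger_gap: 0.0701
gripper_force: 0.0
```

```bash
python3 go.py .4635 .0247 .079 109.2; python3 - <<'E'
from h import *
from bench import *
for n in("top","side"):
    p,d=read_camera(n);np.savez(n+"2.npz",p=p,d=d)
    rects(n,d,.1,.13,(.35,.6,.25,.45))
    cv2.imwrite("pics/side2.png",cv2.resize(p[60:210,170:370],(800,600))[...,::-1])
E
```

```text
t 10.2 pos [0.4617 0.0247 0.1356] h0 109.19 tilt [-0.0054  0.0003] J [  -2.7   21.2  113.1    0.    46.1 -111.9]
wz total -0.0002 dx -0.16 dy -0.06 dz 5.66 gap 0.0701 F [-0.41 -0.54  0.76] T [ 0.03 -0.02 -0.01] grip 0.0
top px [186. 211.] c [484.7 338. ] size [ 38.1 120.5] yaw 175.67 z 0.117 mean [0.4831 0.3363] 799
side px [245. 133.] c [481.3 335.8] size [ 41.  121.1] yaw 176.94 z 0.115 mean [0.4765 0.3292] 485
```

View pics/side2.png

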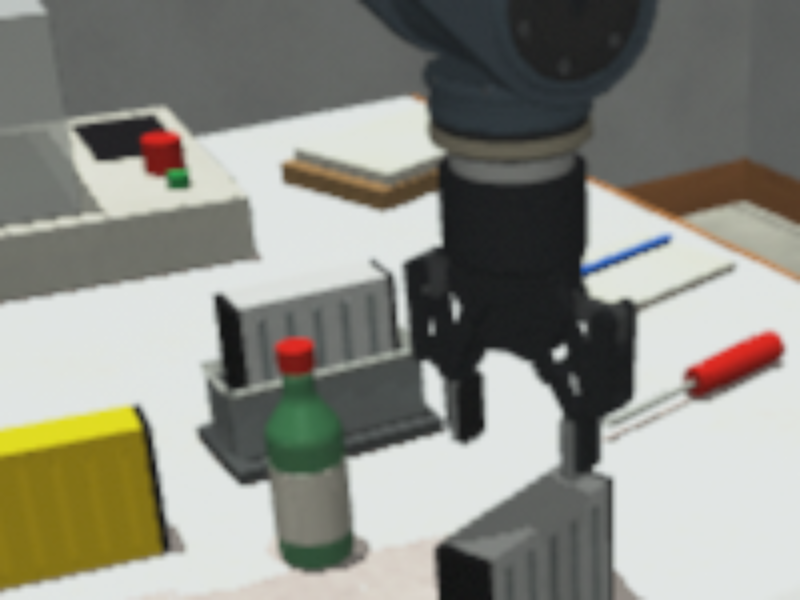

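The full module stands seated in the cradle with its top at 0.117 m, so the platform is fully down. Next I grasp and weigh B.

Emit:
jog_arm(deltas=[{"fingers": 7,"dx": 0,"dy": 0,"dz": 3,"wx": 0,"wy": 0,"wz": 0},{"fingers": 7,"dx": 0,"dy": 0,"dz": 2.6,"wx": 0,"wy": 0,"wz": 0},{"fingers": 7,"dx": 0,"dy": 0,"dz": 0,"wx": 0,"wy": 0,"wz": 0},{"fingers": 3,"dx": 0,"dy": 0,"dz": 0,"wx": 0,"wy": 0,"wz": 0},{"fingers": 3,"dx": 0,"dy": 0,"dz": 0,"wx": 0,"wy": 0,"wz": 0},{"fingers": 3,"dx": 0,"dy": 0,"dz": 0,"wx": 0,"wy": 0,"wz": 0},{"fingers": 3,"dx": 0,"dy": 0,"dz": 0,"wx": 0,"wy": 0,"wz": 0},{"fingers": 3,"dx": 0,"dy": 0,"dz": 0,"wx": 0,"wy": 0,"wz": 0}])

```text
t: 11.1
tool_pos: [0.4646, 0.0247, 0.0838]
ee_rot: [[-0.944, -0.329, 0.003], [-0.329, 0.944, -0.0], [-0.003, -0.001, -1.0]]
ft_force: [-2.0, -1.6, 10.7]
finger_gap: 0.0352
gripper_force: 49.1
```

Emit:
jog_arm(deltas=[{"fingers": 3,"dx": 0,"dy": 0,"dz": -1,"wx": 0,"wy": 0,"wz": 0},{"fingers": 3,"dx": 0,"dy": 0,"dz": -2,"wx": 0,"wy": 0,"wz": 0},{"fingers": 3,"dx": 0,"dy": 0,"dz": -3,"wx": 0,"wy": 0,"wz": 0},{"fingers": 3,"dx": 0,"dy": 0,"dz": -4,"wx": 0,"wy": 0,"wz": 0},{"fingers": 3,"dx": 0,"dy": 0,"dz": -4,"wx": 0,"wy": 0,"wz": 0},{"fingers": 3,"dx": 0,"dy": 0,"dz": -3,"wx": 0,"wy": 0,"wz": 0},{"fingers": 3,"dx": 0,"dy": 0,"dz": 0,"wx": 0,"wy": 0,"wz": 0},{"fingers": 3,"dx": 0,"dy": 0,"dz": 0,"wx": 0,"wy": 0,"wz": 0}])

```text
t: 11.9
tool_pos: [0.4632, 0.0248, 0.2525]
ee_rot: [[-0.944, -0.329, 0.001], [-0.329, 0.944, -0.0], [-0.001, -0.0, -1.0]]
ft_force: [-0.5, -0.3, -2.1]
finger_gap: 0.0354
gripper_force: 50.7
```

```bash
python3 - <<'E'
from bench import *
import numpy as np
F=[]
for i in range(8): read_camera("top");s=state();F.append(np.r_[s['ft_force'],s['gripper_force']])
print(np.mean(F,0).round(2),np.std(F,0).round(2))
E
for a in ".468 -.3205 .25 82.5" ".460 -.392 .25 82.5"; do python3 go.py $a;done
```

```text
[-0.29 -0.17 -1.94 50.67] [0.58 0.21 0.58 0.  ]
t 12.3 pos [0.4633 0.0248 0.2513] h0 109.21 tilt [-0.0011  0.    ] J [  -2.7   11.3  106.9   -0.    61.9 -111.9]
wz total 0.4662 dx -4.97 dy -34.17 dz 0.13 gap 0.0353 F [ 0.77  0.21 -2.29] T [ 0.01 -0.01  0.03] grip 50.7
t 12.3 pos [0.4633 0.0248 0.2513] h0 109.21 tilt [-0.0011  0.    ] J [  -2.7   11.3  106.9   -0.    61.9 -111.9]
wz total 0.4662 dx -5.11 dy -41.37 dz 0.13 gap 0.0353 F [ 0.77  0.21 -2.29] T [ 0.01 -0.01  0.03] grip 50.7
```

1.94 N is about 0.2 kg, so this one is empty and goes to the plain slot.

Emit:
jog_arm(deltas=[{"fingers": 3,"dx": 0,"dy": 0,"dz": 0,"wx": 0,"wy": 0,"wz": 0.1166},{"fingers": 3,"dx": 0,"dy": 0,"dz": 0,"wx": 0,"wy": 0,"wz": 0.1166},{"fingers": 3,"dx": 0,"dy": 0,"dz": 0,"wx": 0,"wy": 0,"wz": 0.1166},{"fingers": 3,"dx": 0,"dy": 0,"dz": 0,"wx": 0,"wy": 0,"wz": 0.1166},{"fingers": 3,"dx": -0.25,"dy": -2.07,"dz": 0,"wx": 0,"wy": 0,"wz": 0},{"fingers": 3,"dx": -0.54,"dy": -4.3,"dz": 0,"wx": 0,"wy": 0,"wz": 0},{"fingers": 3,"dx": -0.54,"dy": -4.3,"dz": 0,"wx": 0,"wy": 0,"wz": 0},{"fingers": 3,"dx": -0.54,"dy": -4.3,"dz": 0,"wx": 0,"wy": 0,"wz": 0}])

```text
t: 13.1
tool_pos: [0.4622, -0.1276, 0.2517]
ee_rot: [[-0.991, 0.13, -0.0], [0.13, 0.991, 0.0], [0.0, 0.0, -1.0]]
ft_force: [0.8, 0.8, -2.5]
finger_gap: 0.0353
gripper_force: 50.8
```

Emit:
jog_arm(deltas=[{"fingers": 3,"dx": -0.54,"dy": -4.4,"dz": 0,"wx": 0,"wy": 0,"wz": 0},{"fingers": 3,"dx": -0.54,"dy": -4.4,"dz": 0,"wx": 0,"wy": 0,"wz": 0},{"fingers": 3,"dx": -0.54,"dy": -4.4,"dz": 0,"wx": 0,"wy": 0,"wz": 0},{"fingers": 3,"dx": -0.54,"dy": -4.4,"dz": 0,"wx": 0,"wy": 0,"wz": 0},{"fingers": 3,"dx": -0.54,"dy": -4.4,"dz": 0,"wx": 0,"wy": 0,"wz": 0},{"fingers": 3,"dx": -0.54,"dy": -4.4,"dz": 0,"wx": 0,"wy": 0,"wz": 0},{"fingers": 3,"dx": 0,"dy": 0,"dz": 3,"wx": 0,"wy": 0,"wz": 0},{"fingers": 3,"dx": 0,"dy": 0,"dz": 3,"wx": 0,"wy": 0,"wz": 0}])

```text
t: 13.9
tool_pos: [0.4597, -0.3934, 0.1907]
ee_rot: [[-0.991, 0.133, 0.001], [0.133, 0.991, -0.001], [-0.001, -0.0, -1.0]]
ft_force: [-0.0, 0.5, -2.8]
finger_gap: 0.0354
gripper_force: 50.9
```

Emit:
jog_arm(deltas=[{"fingers": 3,"dx": 0,"dy": 0,"dz": 2,"wx": 0,"wy": 0,"wz": 0},{"fingers": 3,"dx": 0,"dy": 0,"dz": 1,"wx": 0,"wy": 0,"wz": 0},{"fingers": 3,"dx": 0,"dy": 0,"dz": 0,"wx": 0,"wy": 0,"wz": 0},{"fingers": 3,"dx": 0,"dy": 0,"dz": 0,"wx": 0,"wy": 0,"wz": 0},{"fingers": 3,"dx": 0,"dy": 0,"dz": 0,"wx": 0,"wy": 0,"wz": 0},{"fingers": 3,"dx": 0,"dy": 0,"dz": 0,"wx": 0,"wy": 0,"wz": 0},{"fingers": 3,"dx": 0,"dy": 0,"dz": 0,"wx": 0,"wy": 0,"wz": 0},{"fingers": 3,"dx": 0,"dy": 0,"dz": 0,"wx": 0,"wy": 0,"wz": 0}])

```text
t: 14.7
tool_pos: [0.4601, -0.3921, 0.1621]
ee_rot: [[-0.991, 0.131, 0.0], [0.131, 0.991, -0.0], [-0.0, -0.0, -1.0]]
ft_force: [0.4, 0.6, -2.2]
finger_gap: 0.0352
gripper_force: 51.0
```

```bash
python3 go.py .460 -.392 .0958 82.5; python3 - <<'E'
from h import *
from bench import *
for n in("top","side"):
    p,d=read_camera(n);np.savez(n+"3.npz",p=p,d=d)
    rects(n,d,.15,.185,(.35,.6,-.45,-.25))
p=p[170:380,320:540];cv2.imwrite("pics/side3.png",cv2.resize(p,(628,600))[...,::-1])
E
```

```text
t 14.7 pos [ 0.4601 -0.3921  0.1621] h0 82.48 tilt [ 0.0003 -0.0004] J [ -44.9   31.5   90.9   -0.    57.6 -127.3]
wz total -0.0003 dx 0.01 dy 0.01 dz 6.63 gap 0.0352 F [ 0.38  0.57 -2.24] T [-0.   -0.02  0.06] grip 51.0
top px [482. 194.] c [ 501.1 -392.7] size [33.2 34.1] yaw 176.38 z 0.1674 mean [ 0.5039 -0.3881] 172
top px [477. 224.] c [ 431.4 -372.6] size [55.  23.3] yaw 6.45 z 0.1661 mean [ 0.4315 -0.3703] 140
side px [437. 264.] c [ 439.1 -391.3] size [86.3 65.1] yaw 0.02 z 0.1681 mean [ 0.4325 -0.3928] 1612
```

View pics/side3.png

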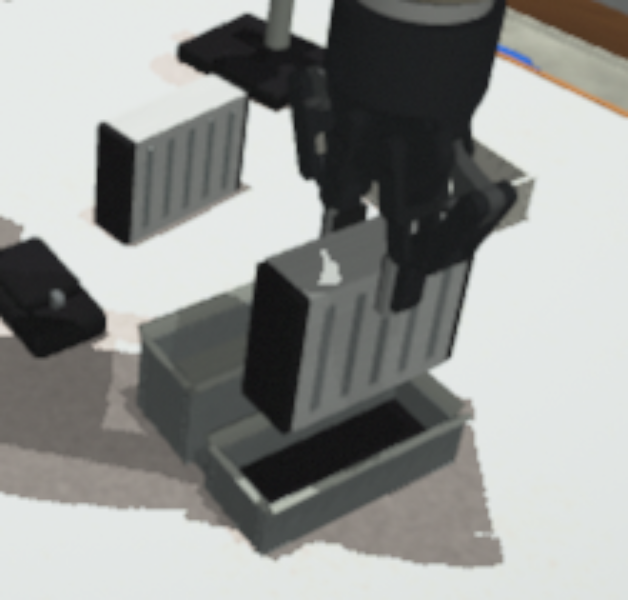

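The empty module hangs upright above the black-floored plain slot (crop px ~350,340) and is aligned with it. Lowering.

Emit:
jog_arm(deltas=[{"fingers": 3,"dx": 0,"dy": 0,"dz": 1.5,"wx": 0,"wy": 0,"wz": 0},{"fingers": 3,"dx": 0,"dy": 0,"dz": 1,"wx": 0,"wy": 0,"wz": 0},{"fingers": 3,"dx": 0,"dy": 0,"dz": 0.5,"wx": 0,"wy": 0,"wz": 0},{"fingers": 3,"dx": 0,"dy": 0,"dz": 0.5,"wx": 0,"wy": 0,"wz": 0},{"fingers": 3,"dx": 0,"dy": 0,"dz": 0.5,"wx": 0,"wy": 0,"wz": 0},{"fingers": 3,"dx": 0,"dy": 0,"dz": 0.5,"wx": 0,"wy": 0,"wz": 0},{"fingers": 3,"dx": 0,"dy": 0,"dz": 0.5,"wx": 0,"wy": 0,"wz": 0},{"fingers": 3,"dx": 0,"dy": 0,"dz": 0,"wx": 0,"wy": 0,"wz": 0}])

```text
t: 15.6
tool_pos: [0.4598, -0.3918, 0.1111]
ee_rot: [[-0.991, 0.131, -0.001], [0.131, 0.991, 0.001], [0.001, 0.001, -1.0]]
ft_force: [-0.3, 0.8, -2.0]
finger_gap: 0.0351
gripper_force: 51.0
```

```bash
python3 go.py .460 -.392 .0958 82.5
```

```text
t 15.6 pos [ 0.4598 -0.3918  0.1111] h0 82.48 tilt [-0.0007  0.0006] J [ -44.9   35.4   92.6   -0.    52.  -127.3]
wz total -0.0003 dx -0.02 dy -0.01 dz 1.53 gap 0.0351 F [-0.28  0.82 -2.  ] T [ 0.02  0.05 -0.04] grip 51.0
```

Emit:
jog_arm(deltas=[{"fingers": 3,"dx": 0,"dy": 0,"dz": 0.5,"wx": 0,"wy": 0,"wz": 0},{"fingers": 3,"dx": 0,"dy": 0,"dz": 0.4,"wx": 0,"wy": 0,"wz": 0},{"fingers": 3,"dx": 0,"dy": 0,"dz": 0.2,"wx": 0,"wy": 0,"wz": 0},{"fingers": 3,"dx": 0,"dy": 0,"dz": 0.2,"wx": 0,"wy": 0,"wz": 0},{"fingers": 3,"dx": 0,"dy": 0,"dz": 0.1,"wx": 0,"wy": 0,"wz": 0},{"fingers": 3,"dx": 0,"dy": 0,"dz": 0,"wx": 0,"wy": 0,"wz": 0},{"fingers": 3,"dx": 0,"dy": 0,"dz": 0,"wx": 0,"wy": 0,"wz": 0},{"fingers": 3,"dx": 0,"dy": 0,"dz": 0,"wx": 0,"wy": 0,"wz": 0}])

```text
t: 16.4
tool_pos: [0.46, -0.3921, 0.0979]
ee_rot: [[-0.991, 0.131, 0.0], [0.131, 0.991, -0.0], [-0.0, -0.0, -1.0]]
ft_force: [-0.3, 0.7, -1.9]
finger_gap: 0.0352
gripper_force: 51.0
```

```bash
python3 go.py .460 -.392 .0958 82.5
```

```text
t 16.4 pos [ 0.46   -0.3921  0.0979] h0 82.49 tilt [ 0.0002 -0.0002] J [ -44.9   36.5   92.9   -0.    50.6 -127.3]
wz total -0.0002 dx 0.0 dy 0.01 dz 0.21 gap 0.0352 F [-0.32  0.69 -1.94] T [-0.03  0.03  0.02] grip 51.0
```

Emit:
jog_arm(deltas=[{"fingers": 3,"dx": 0,"dy": 0,"dz": 0.1,"wx": 0,"wy": 0,"wz": 0},{"fingers": 3,"dx": 0,"dy": 0,"dz": 0.1,"wx": 0,"wy": 0,"wz": 0},{"fingers": 3,"dx": 0,"dy": 0,"dz": 0.05,"wx": 0,"wy": 0,"wz": 0},{"fingers": 3,"dx": 0,"dy": 0,"dz": 0,"wx": 0,"wy": 0,"wz": 0},{"fingers": 3,"dx": 0,"dy": 0,"dz": 0,"wx": 0,"wy": 0,"wz": 0},{"fingers": 3,"dx": 0,"dy": 0,"dz": 0,"wx": 0,"wy": 0,"wz": 0},{"fingers": 3,"dx": 0,"dy": 0,"dz": 0,"wx": 0,"wy": 0,"wz": 0},{"fingers": 3,"dx": 0,"dy": 0,"dz": 0,"wx": 0,"wy": 0,"wz": 0}])

```text
t: 17.2
tool_pos: [0.4599, -0.3922, 0.0958]
ee_rot: [[-0.991, 0.131, 0.0], [0.131, 0.991, -0.0], [-0.0, -0.0, -1.0]]
ft_force: [-3.0, 1.6, 6.1]
finger_gap: 0.0352
gripper_force: 51.7
```

```bash
python3 go.py .460 -.392 .0958 82.5;python3 go.py .553 -.1415 .25 91.4
```

```text
t 17.2 pos [ 0.4599 -0.3922  0.0958] h0 82.48 tilt [ 0.0001 -0.0002] J [ -44.9   36.7   92.9   -0.    50.4 -127.3]
wz total -0.0003 dx -0.0 dy 0.02 dz 0.0 gap 0.0352 F [-2.96  1.55  6.1 ] T [0.34 0.39 0.03] grip 51.7
t 17.2 pos [ 0.4599 -0.3922  0.0958] h0 82.48 tilt [ 0.0001 -0.0002] J [ -44.9   36.7   92.9   -0.    50.4 -127.3]
wz total -0.1557 dx -9.92 dy 24.83 dz -15.42 gap 0.0352 F [-2.96  1.55  6.1 ] T [0.34 0.39 0.03] grip 51.7
```

Emit:
jog_arm(deltas=[{"fingers": 3.7,"dx": 0,"dy": 0,"dz": 0,"wx": 0,"wy": 0,"wz": 0},{"fingers": 4.2,"dx": 0,"dy": 0,"dz": 0,"wx": 0,"wy": 0,"wz": 0},{"fingers": 4.7,"dx": 0,"dy": 0,"dz": 0,"wx": 0,"wy": 0,"wz": 0},{"fingers": 4.7,"dx": 0,"dy": 0,"dz": 0,"wx": 0,"wy": 0,"wz": 0},{"fingers": 4.7,"dx": 0,"dy": 0,"dz": 0,"wx": 0,"wy": 0,"wz": 0},{"fingers": 4.7,"dx": 0,"dy": 0,"dz": -1,"wx": 0,"wy": 0,"wz": 0},{"fingers": 4.7,"dx": 0,"dy": 0,"dz": -3.4,"wx": 0,"wy": 0,"wz": 0},{"fingers": 4.7,"dx": 0,"dy": 0,"dz": -4,"wx": 0,"wy": 0,"wz": 0}])

```text
t: 18.0
tool_pos: [0.4595, -0.3916, 0.1799]
ee_rot: [[-0.991, 0.131, -0.002], [0.131, 0.991, 0.002], [0.002, 0.001, -1.0]]
ft_force: [0.5, -0.2, 0.5]
finger_gap: 0.047
gripper_force: 0.0
```

Emit:
jog_arm(deltas=[{"fingers": 7,"dx": 0,"dy": 0,"dz": -4,"wx": 0,"wy": 0,"wz": -0.078},{"fingers": 7,"dx": 0,"dy": 0,"dz": -3,"wx": 0,"wy": 0,"wz": -0.078},{"fingers": 7,"dx": -1.65,"dy": 4.14,"dz": 0,"wx": 0,"wy": 0,"wz": 0},{"fingers": 7,"dx": -1.65,"dy": 4.14,"dz": 0,"wx": 0,"wy": 0,"wz": 0},{"fingers": 7,"dx": -1.65,"dy": 4.14,"dz": 0,"wx": 0,"wy": 0,"wz": 0},{"fingers": 7,"dx": -1.65,"dy": 4.14,"dz": 0,"wx": 0,"wy": 0,"wz": 0},{"fingers": 7,"dx": -1.65,"dy": 4.14,"dz": 0,"wx": 0,"wy": 0,"wz": 0},{"fingers": 7,"dx": -1.65,"dy": 4.14,"dz": 0,"wx": 0,"wy": 0,"wz": 0}])

```text
t: 18.8
tool_pos: [0.5532, -0.1395, 0.2502]
ee_rot: [[-1.0, -0.025, 0.001], [-0.025, 1.0, -0.0], [-0.001, -0.0, -1.0]]
ft_force: [0.6, -0.2, 0.4]
finger_gap: 0.0702
gripper_force: 0.0
```

Emit:
jog_arm(deltas=[{"fingers": 7,"dx": 0,"dy": 0,"dz": 4,"wx": 0,"wy": 0,"wz": 0},{"fingers": 7,"dx": 0,"dy": 0,"dz": 4,"wx": 0,"wy": 0,"wz": 0},{"fingers": 7,"dx": 0,"dy": 0,"dz": 3,"wx": 0,"wy": 0,"wz": 0},{"fingers": 7,"dx": 0,"dy": 0,"dz": 0,"wx": 0,"wy": 0,"wz": 0},{"fingers": 7,"dx": 0,"dy": 0,"dz": 0,"wx": 0,"wy": 0,"wz": 0},{"fingers": 7,"dx": 0,"dy": 0,"dz": 0,"wx": 0,"wy": 0,"wz": 0},{"fingers": 7,"dx": 0,"dy": 0,"dz": 0,"wx": 0,"wy": 0,"wz": 0},{"fingers": 7,"dx": 0,"dy": 0,"dz": 0,"wx": 0,"wy": 0,"wz": 0}])

```text
t: 19.6
tool_pos: [0.5533, -0.1415, 0.1405]
ee_rot: [[-1.0, -0.025, 0.002], [-0.025, 1.0, -0.001], [-0.002, -0.001, -1.0]]
ft_force: [-0.1, -0.3, -0.2]
finger_gap: 0.0701
gripper_force: 0.0
```

```bash
python3 go.py .553 -.1415 .079 91.4; python3 - <<'E'
from h import *
from bench import *
p,d=read_camera("top");rects("top",d,.093,.115,(.35,.6,-.47,-.25))
E
```

```text
t 19.6 pos [ 0.5533 -0.1415  0.1405] h0 91.42 tilt [ 0.0018 -0.0006] J [ -19.    30.1   97.1   -0.    52.7 -110.4]
wz total 0.0003 dx 0.03 dy -0.0 dz 6.15 gap 0.0701 F [-0.11 -0.27 -0.25] T [0.05 0.03 0.01] grip 0.0
top px [474. 216.] c [ 458.1 -390.4] size [ 38.3 120.1] yaw 173.15 z 0.1014 mean [ 0.4574 -0.3895] 706
```

The empty module is seated, with its top at 0.101 m. Now C.

Emit:
jog_arm(deltas=[{"fingers": 7,"dx": 0,"dy": 0,"dz": 3,"wx": 0,"wy": 0,"wz": 0},{"fingers": 7,"dx": 0,"dy": 0,"dz": 3,"wx": 0,"wy": 0,"wz": 0},{"fingers": 7,"dx": 0,"dy": 0,"dz": 0,"wx": 0,"wy": 0,"wz": 0},{"fingers": 3,"dx": 0,"dy": 0,"dz": 0,"wx": 0,"wy": 0,"wz": 0},{"fingers": 3,"dx": 0,"dy": 0,"dz": 0,"wx": 0,"wy": 0,"wz": 0},{"fingers": 3,"dx": 0,"dy": 0,"dz": 0,"wx": 0,"wy": 0,"wz": 0},{"fingers": 3,"dx": 0,"dy": 0,"dz": 0,"wx": 0,"wy": 0,"wz": 0},{"fingers": 3,"dx": 0,"dy": 0,"dz": 0,"wx": 0,"wy": 0,"wz": 0}])

```text
t: 20.45
tool_pos: [0.5537, -0.1418, 0.0811]
ee_rot: [[-1.0, -0.025, 0.003], [-0.025, 1.0, -0.001], [-0.003, -0.001, -1.0]]
ft_force: [-0.2, -1.7, 8.6]
finger_gap: 0.0355
gripper_force: 50.8
```

Emit:
jog_arm(deltas=[{"fingers": 3,"dx": 0,"dy": 0,"dz": -1,"wx": 0,"wy": 0,"wz": 0},{"fingers": 3,"dx": 0,"dy": 0,"dz": -2,"wx": 0,"wy": 0,"wz": 0},{"fingers": 3,"dx": 0,"dy": 0,"dz": -3,"wx": 0,"wy": 0,"wz": 0},{"fingers": 3,"dx": 0,"dy": 0,"dz": -4,"wx": 0,"wy": 0,"wz": 0},{"fingers": 3,"dx": 0,"dy": 0,"dz": -4,"wx": 0,"wy": 0,"wz": 0},{"fingers": 3,"dx": 0,"dy": 0,"dz": -3,"wx": 0,"wy": 0,"wz": 0},{"fingers": 3,"dx": 0,"dy": 0,"dz": 0,"wx": 0,"wy": 0,"wz": 0},{"fingers": 3,"dx": 0,"dy": 0,"dz": 0,"wx": 0,"wy": 0,"wz": 0}])

```text
t: 21.25
tool_pos: [0.5524, -0.141, 0.2492]
ee_rot: [[-1.0, -0.025, -0.0], [-0.025, 1.0, 0.0], [0.0, 0.0, -1.0]]
ft_force: [-0.2, 0.3, -5.1]
finger_gap: 0.0351
gripper_force: 52.4
```

```bash
python3 - <<'E'
from bench import *
import numpy as np
F=[]
for i in range(6): read_camera("top");s=state();F.append(np.r_[s['ft_force'],s['gripper_force']])
print(np.mean(F,0).round(2),np.std(F,0).round(2))
E
python3 go.py .4685 -.3205 .15 82.5
```

```text
[-1.000e-02 -3.100e-01 -3.610e+00  5.242e+01] [0.42 0.54 0.49 0.  ]
t 21.55 pos [ 0.5525 -0.1411  0.2482] h0 91.42 tilt [-0.0018  0.0007] J [ -19.    22.5   91.8    0.    65.7 -110.4]
wz total 0.1557 dx 5.98 dy -18.88 dz 9.82 gap 0.0356 F [ 0.5   0.27 -3.01] T [ 0.09 -0.04  0.02] grip 52.4
```

3.6 N means the half loaded module, which goes to the sprung slot.

Emit:
jog_arm(deltas=[{"fingers": 3,"dx": 0,"dy": 0,"dz": 0,"wx": 0,"wy": 0,"wz": 0.0779},{"fingers": 3,"dx": 0,"dy": 0,"dz": 0,"wx": 0,"wy": 0,"wz": 0.0778},{"fingers": 3,"dx": 0.6,"dy": -1.88,"dz": 0,"wx": 0,"wy": 0,"wz": 0},{"fingers": 3,"dx": 1.3,"dy": -4.0,"dz": 0,"wx": 0,"wy": 0,"wz": 0},{"fingers": 3,"dx": 1.3,"dy": -4.0,"dz": 0,"wx": 0,"wy": 0,"wz": 0},{"fingers": 3,"dx": 1.3,"dy": -4.0,"dz": 0,"wx": 0,"wy": 0,"wz": 0},{"fingers": 3,"dx": 1.0,"dy": -3.5,"dz": 0,"wx": 0,"wy": 0,"wz": 0},{"fingers": 3,"dx": 0.48,"dy": -1.5,"dz": 0,"wx": 0,"wy": 0,"wz": 0}])

```text
t: 22.35
tool_pos: [0.4675, -0.323, 0.2488]
ee_rot: [[-0.991, 0.133, -0.001], [0.133, 0.991, -0.0], [0.001, -0.0, -1.0]]
ft_force: [0.5, 0.9, -3.6]
finger_gap: 0.0353
gripper_force: 52.4
```

Emit:
jog_arm(deltas=[{"fingers": 3,"dx": 0,"dy": 0,"dz": 2,"wx": 0,"wy": 0,"wz": 0},{"fingers": 3,"dx": 0,"dy": 0,"dz": 3,"wx": 0,"wy": 0,"wz": 0},{"fingers": 3,"dx": 0,"dy": 0,"dz": 2.3,"wx": 0,"wy": 0,"wz": 0},{"fingers": 3,"dx": 0,"dy": 0,"dz": 1,"wx": 0,"wy": 0,"wz": 0},{"fingers": 3,"dx": 0,"dy": 0,"dz": 0,"wx": 0,"wy": 0,"wz": 0},{"fingers": 3,"dx": 0,"dy": 0,"dz": 0,"wx": 0,"wy": 0,"wz": 0},{"fingers": 3,"dx": 0,"dy": 0,"dz": 0,"wx": 0,"wy": 0,"wz": 0},{"fingers": 3,"dx": 0,"dy": 0,"dz": 0,"wx": 0,"wy": 0,"wz": 0}])

```text
t: 23.15
tool_pos: [0.4693, -0.3209, 0.1673]
ee_rot: [[-0.991, 0.13, 0.001], [0.13, 0.991, -0.001], [-0.001, -0.001, -1.0]]
ft_force: [0.9, -0.1, -4.0]
finger_gap: 0.0354
gripper_force: 52.5
```

```bash
python3 go.py .4685 -.3205 .108 82.5; python3 - <<'E'
from bench import *
import cv2
p,d=read_camera("side")
p=p[170:380,320:540];cv2.imwrite("pics/side4.png",cv2.resize(p,(628,600))[...,::-1])
E
```

```text
t 23.15 pos [ 0.4693 -0.3209  0.1673] h0 82.5 tilt [ 0.0013 -0.0011] J [ -39.1   27.8   96.4   -0.    55.7 -121.6]
wz total 0.0001 dx 0.08 dy 0.03 dz 5.93 gap 0.0354 F [ 0.9  -0.14 -4.03] T [-0.02  0.02 -0.02] grip 52.5
```

View pics/side4.png

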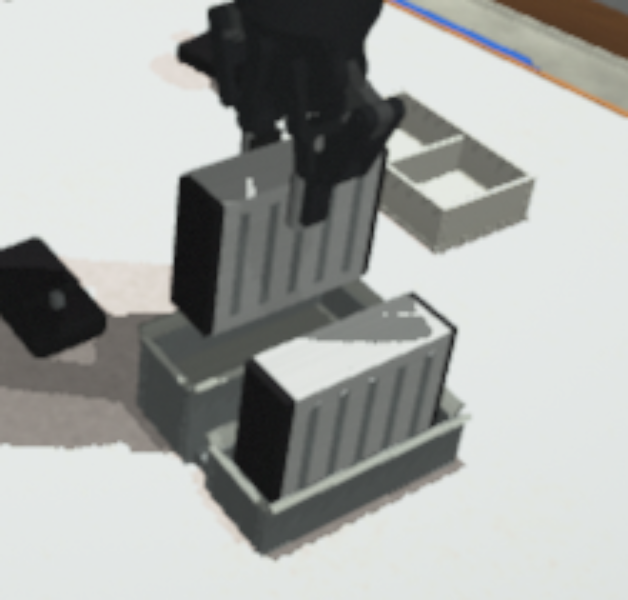

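The empty module is seated in the plain slot, and the half loaded one hangs above the sprung slot (crop px ~270,250), aligned.

Emit:
jog_arm(deltas=[{"fingers": 3,"dx": 0,"dy": 0,"dz": 1,"wx": 0,"wy": 0,"wz": 0},{"fingers": 3,"dx": 0,"dy": 0,"dz": 0.7,"wx": 0,"wy": 0,"wz": 0},{"fingers": 3,"dx": 0,"dy": 0,"dz": 0.5,"wx": 0,"wy": 0,"wz": 0},{"fingers": 3,"dx": 0,"dy": 0,"dz": 0.5,"wx": 0,"wy": 0,"wz": 0},{"fingers": 3,"dx": 0,"dy": 0,"dz": 0.5,"wx": 0,"wy": 0,"wz": 0},{"fingers": 3,"dx": 0,"dy": 0,"dz": 0.5,"wx": 0,"wy": 0,"wz": 0},{"fingers": 3,"dx": 0,"dy": 0,"dz": 0.2,"wx": 0,"wy": 0,"wz": 0},{"fingers": 3,"dx": 0,"dy": 0,"dz": 0,"wx": 0,"wy": 0,"wz": 0}])

```text
t: 24.0
tool_pos: [0.4688, -0.3206, 0.127]
ee_rot: [[-0.991, 0.131, -0.0], [0.131, 0.991, 0.0], [0.0, 0.0, -1.0]]
ft_force: [-0.9, -0.3, -4.2]
finger_gap: 0.0354
gripper_force: 52.5
```

```bash
python3 go.py .4685 -.3205 .1085 82.5
```

```text
t 24.0 pos [ 0.4688 -0.3206  0.127 ] h0 82.5 tilt [-0.0003  0.0002] J [ -39.1   31.    97.9   -0.    51.1 -121.6]
wz total -0.0 dx 0.03 dy 0.01 dz 1.85 gap 0.0354 F [-0.93 -0.29 -4.18] T [-0.02 -0.01 -0.02] grip 52.5
```

Emit:
jog_arm(deltas=[{"fingers": 3,"dx": 0,"dy": 0,"dz": 0.5,"wx": 0,"wy": 0,"wz": 0},{"fingers": 3,"dx": 0,"dy": 0,"dz": 0.4,"wx": 0,"wy": 0,"wz": 0},{"fingers": 3,"dx": 0,"dy": 0,"dz": 0.3,"wx": 0,"wy": 0,"wz": 0},{"fingers": 3,"dx": 0,"dy": 0,"dz": 0.3,"wx": 0,"wy": 0,"wz": 0},{"fingers": 3,"dx": 0,"dy": 0,"dz": 0.2,"wx": 0,"wy": 0,"wz": 0},{"fingers": 3,"dx": 0,"dy": 0,"dz": 0.15,"wx": 0,"wy": 0,"wz": 0},{"fingers": 3,"dx": 0,"dy": 0,"dz": 0,"wx": 0,"wy": 0,"wz": 0},{"fingers": 3,"dx": 0,"dy": 0,"dz": 0,"wx": 0,"wy": 0,"wz": 0}])

```text
t: 24.8
tool_pos: [0.4688, -0.3207, 0.1089]
ee_rot: [[-0.991, 0.131, -0.0], [0.131, 0.991, 0.0], [0.0, 0.0, -1.0]]
ft_force: [-1.3, 0.7, 0.0]
finger_gap: 0.0352
gripper_force: 52.8
```

```bash
python3 go.py .4685 -.3205 .1085 82.5
```

```text
t 24.8 pos [ 0.4688 -0.3207  0.1089] h0 82.5 tilt [-0.0001  0.    ] J [ -39.1   32.5   98.4   -0.    49.  -121.6]
wz total 0.0 dx 0.03 dy 0.01 dz 0.04 gap 0.0352 F [-1.33  0.71  0.05] T [0.14 0.26 0.02] grip 52.8
```

Emit:
jog_arm(deltas=[{"fingers": 3,"dx": 0,"dy": 0,"dz": 0.1,"wx": 0,"wy": 0,"wz": 0},{"fingers": 3,"dx": 0,"dy": 0,"dz": 0,"wx": 0,"wy": 0,"wz": 0},{"fingers": 3.7,"dx": 0,"dy": 0,"dz": 0,"wx": 0,"wy": 0,"wz": 0},{"fingers": 4.2,"dx": 0,"dy": 0,"dz": 0,"wx": 0,"wy": 0,"wz": 0},{"fingers": 4.7,"dx": 0,"dy": 0,"dz": 0,"wx": 0,"wy": 0,"wz": 0},{"fingers": 4.7,"dx": 0,"dy": 0,"dz": 0,"wx": 0,"wy": 0,"wz": 0},{"fingers": 4.7,"dx": 0,"dy": 0,"dz": 0,"wx": 0,"wy": 0,"wz": 0},{"fingers": 4.7,"dx": 0,"dy": 0,"dz": -1,"wx": 0,"wy": 0,"wz": 0}])

```text
t: 25.6
tool_pos: [0.4684, -0.3203, 0.1172]
ee_rot: [[-0.991, 0.131, -0.002], [0.131, 0.991, 0.001], [0.002, 0.001, -1.0]]
ft_force: [-0.2, 0.2, -0.0]
finger_gap: 0.0472
gripper_force: 0.0
```

Emit:
jog_arm(deltas=[{"fingers": 4.7,"dx": 0,"dy": 0,"dz": -3,"wx": 0,"wy": 0,"wz": 0},{"fingers": 4.7,"dx": 0,"dy": 0,"dz": -4,"wx": 0,"wy": 0,"wz": 0},{"fingers": 4.7,"dx": 0,"dy": 0,"dz": -4,"wx": 0,"wy": 0,"wz": 0},{"fingers": 4.7,"dx": 0,"dy": 0,"dz": -3,"wx": 0,"wy": 0,"wz": 0},{"fingers": 4.7,"dx": 0,"dy": 4,"dz": 0,"wx": 0,"wy": 0,"wz": 0},{"fingers": 4.7,"dx": 0,"dy": 4,"dz": 0,"wx": 0,"wy": 0,"wz": 0},{"fingers": 4.7,"dx": 0,"dy": 4,"dz": 0,"wx": 0,"wy": 0,"wz": 0},{"fingers": 4.7,"dx": 0,"dy": 4,"dz": 0,"wx": 0,"wy": 0,"wz": 0}])

```text
t: 26.4
tool_pos: [0.4897, -0.1605, 0.2587]
ee_rot: [[-0.991, 0.131, 0.001], [0.131, 0.991, -0.0], [-0.001, -0.0, -1.0]]
ft_force: [0.2, 0.2, -0.8]
finger_gap: 0.0467
gripper_force: 0.0
```

Emit:
jog_arm(deltas=[{"fingers": 4.7,"dx": 0,"dy": 4,"dz": 0,"wx": 0,"wy": 0,"wz": 0},{"fingers": 4.7,"dx": 0,"dy": 4,"dz": 0,"wx": 0,"wy": 0,"wz": 0},{"fingers": 4.7,"dx": 0,"dy": 4,"dz": 0,"wx": 0,"wy": 0,"wz": 0},{"fingers": 4.7,"dx": 0,"dy": 2,"dz": 0,"wx": 0,"wy": 0,"wz": 0},{"fingers": 4.7,"dx": 0,"dy": 0,"dz": 0,"wx": 0,"wy": 0,"wz": 0},{"fingers": 4.7,"dx": 0,"dy": 0,"dz": 0,"wx": 0,"wy": 0,"wz": 0},{"fingers": 4.7,"dx": 0,"dy": 0,"dz": 0,"wx": 0,"wy": 0,"wz": 0},{"fingers": 4.7,"dx": 0,"dy": 0,"dz": 0,"wx": 0,"wy": 0,"wz": 0}])

```text
t: 27.2
tool_pos: [0.508, -0.0241, 0.2579]
ee_rot: [[-0.991, 0.132, 0.0], [0.132, 0.991, -0.0], [-0.0, -0.0, -1.0]]
ft_force: [-0.4, -0.2, -0.2]
finger_gap: 0.047
gripper_force: 0.0
```

```bash
python3 - <<'E'
from h import *
from bench import *
for n in("top","side"):
    p,d=read_camera(n);rects(n,d,.093,.13,(.35,.6,-.47,-.25));rects(n,d,.1,.13,(.35,.6,.25,.45))
    cv2.imwrite("pics/fin.png",p[...,::-1])
E
```

```text
top px [447. 212.] c [ 468.8 -319.8] size [ 39.1 121. ] yaw 172.14 z 0.116 mean [ 0.4672 -0.3166] 809
top px [474. 217.] c [ 458.3 -390.5] size [ 38.3 120.8] yaw 173.08 z 0.1013 mean [ 0.4572 -0.3896] 708
top px [186. 211.] c [484.6 338.2] size [ 38.4 120.3] yaw 176.14 z 0.1169 mean [0.4828 0.3364] 803
side px [413. 262.] c [ 467. -321.] size [ 39.3 121.4] yaw 172.7 z 0.1163 mean [ 0.4597 -0.3263] 1774
side px [441. 293.] c [ 457.9 -392.3] size [ 38.6 122.9] yaw 173.31 z 0.1019 mean [ 0.452  -0.3944] 1582
side px [245. 133.] c [481.9 335.3] size [ 41.9 122.6] yaw 177.66 z 0.1153 mean [0.4764 0.3292] 477
```

View pics/fin.png

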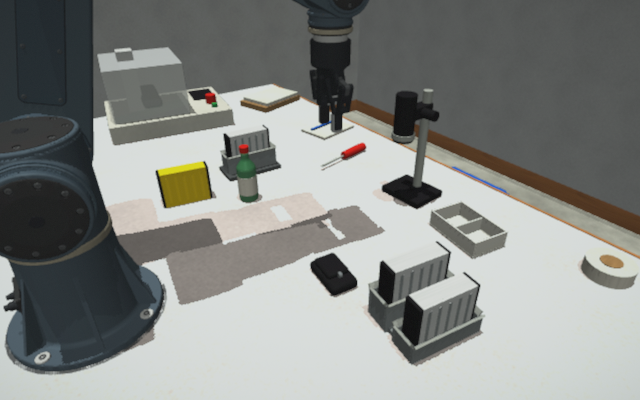

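All three modules stand in their slots. Tops are at 0.116–0.117 m in the two sprung slots, so both platforms are down, and at 0.101 m in the plain one. The bystanders look unmoved and the gripper is clear.

```bash
python3 -c "
from bench import ticket
print(ticket.close_job())"
```

```text
the job is handed in; nothing more can be done
None
```

The job is handed in: the full module (about 0.65 kg) is in the weigh cradle, the half loaded one (about 0.37 kg) in the sprung slot and the empty one (about 0.20 kg) in the plain slot; by the cameras both platforms are fully down, all three are released and the bystanders look unmoved, at about 27 s of the 72 s allowed.

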